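# Set the wine dispenser to a glass and pour

## Robot

A 6-joint arm with a two-finger parallel gripper is mounted at the origin on the work surface. World frame = base frame: x ahead of the robot, y to its left, z up, the work surface at z = 0. Lengths are in m, angles in rad, forces in N, time in s.
With the tool pointing down it reaches from about 0.375 to 0.975 m from the base axis. Payload 3.8 kg.
Tool frame: the origin (TCP) lies on the centre line of the jaws, within the pads' length; the fingertips stand 25 mm ahead of it and the grasp point (between the pads) lies 6 mm ahead of it (nose_length is the distance from the TCP to the fingertips, in m); x points along the fingers, y is the direction in which the jaws open and shut, and the axes are right-handed (so a half turn about x gives the same grasp; the last joint's range is limited). The gripper opens to 88 mm and grips with 3 to 60 N. Pads are 18 mm wide; open, the fingers measure 123 mm over their backs; the gripper's body (75 mm by 187 mm) begins 45 mm behind the grasp point.
Start: joints at [1.115, 0.264, 1.604, -0, 1.274, -0.037], TCP at [0.274, 0.617, 0.264] pointing down, gripper open.
Joint ranges: [-2.63, 2.63], [-0.94, 2.18], [0.31, 2.57], [-1.31, 4.45], [0, 2.66], [-2.55, 2.55]. Speed limits (rad/s): [2.57, 2.57, 3.14, 3.14, 3.14, 3.14].

## Interface

Orientations are given as a unit quaternion [x, y, z, w].
In Python, from bench import observe, capture, sign_off, cut_out, spot_point, nose_length gives the robot as it stands.
- The arm moves only by the tool jog_arm, never from a script. Its argument "targets" is one flat list of numbers, 7 for each row, row after row: the shift along the tool's x, y, z in cm, then the turn, a rotation vector about the tool's x, y, z in rad, then the gripper command: -1 is shut, 1 is fully open, values between are in proportion. In form: [dx, dy, dz, rx, ry, rz, fingers, dx, dy, dz, rx, ry, rz, fingers, ...]. A call has exactly 5 rows; each row is the pose to reach, as a shift and turn from the pose commanded when the call began, along the tool's axes at that moment; what a row does not reach only later rows make up. A row lasts 1/12 s, in which the tool goes at most 41.7 mm and 7.16 degrees, less where a joint would pass 70% of its speed; a pose out of reach is approached as far as the arm can. A call with a gripper value outside its range is refused whole. The fingers move at their own pace and stop on an object; "squeeze" is the grip in N (left out, the last holds). Time passes only in rows, so rows that repeat a pose let the fingers close, or fill a call up. It gives the time, the measured TCP pose, the force and the opening at its end, in the units of the state.
- observe(): the state, without advancing time (a new reading comes with each control period).
- capture(name): name is "side" or "top"; returns a dict with "color" (480x640x3 uint8, red, green, blue), "z_map" (480x640 float32, m along the optical axis (not along the pixel's ray), 0 where there is no reading), "fx", "fy", "cx", "cy" (pixels), "R" (3x3) and "t" (3): a world point X has camera coordinates R X + t. Camera axes: x right, y down, z forward; pixel columns grow to the right and rows downward; lengths in m; the calibration is good to about 2 mm. A picture is of the moment at which its call begins.
- sign_off(): hands the job in, once; it reports no verdict.
Trained networks look in the newest picture that a camera, given by its name, has taken for a name from the list of things; names that differ only in an ending like _2 or _b are one class to them, and where a whole thing is asked for, a point or a joint stands for the part that bears it (a point fixed in the world has none). Each returns a list of dicts, best first, with "p" (0 to 1); they miss things now and then, are a little off and sometimes report something else, mostly with a low value. They report only what shows in the picture. A call takes as long as a camera call. They do not tell look-alikes from the thing itself.
- cut_out(camera, query): "region" (480x640 bool, what is visible of it) and "xy" ([column, row] in pixels, amid what is visible of it).
- spot_point(camera, query): "xy" ([column, row] in pixels: a listed point, or the origin of a listed thing).
The state is a dict: "time_s": time; "qpos": joint angles; "qd": joint speeds; "joint_efforts": joint torques, N m; "tool_pos": TCP position; "tcp_rot": TCP orientation; "ft_force": force on the tool from outside, world axes, zero at the start; "torque": the same for the moment, N m; "gripper_width": opening from 0.0 (shut) to 1.0 (fully open).
Only numpy, scipy, OpenCV 4.12 (cv2) and the standard library are available. Lean on these libraries where they do the work, as an engineer would, in place of code of your own. Each camera call takes 0.05 s, during which the arm holds its last target.

## Task

Push the upright tab of the wine dispenser's dial round to the position labelled with the wine-glass picture, so that it points squarely at the middle of that picture, then press the round pour button all the way down and let it come back up. Only push and press with the fingers; leave the glass, the cork and the bottle stopper that stand on the dispenser as they are.

Things in the scene. Friction and masses are not known exactly. Their poses are not given: they have to be found in the camera images.
- console: Wine dispenser, a flat steel box fixed to the counter: 270 mm in its x (-165 to +105), 520 mm in its y (-240 to +280), deck 50 mm above the counter. Origin: on the counter under the dial's axis; +z up, -x its front (towards the robot, give or take its yaw). A spout column 32 mm thick, 165 mm above the deck, stands at its (75, 225) mm, with a spout reaching 97 mm from it along -x.
- dial_axis (a point): Point on the dial's vertical turning axis at deck height (50 mm above the counter). The dial is a disc of 120 mm diameter whose top is 13 mm above the deck, with a hub 36 mm wide whose top is 21 mm above the deck.
- dial (a joint): Turn of the dial, rad, positive counter-clockwise from above. 0 is the parked position, without a label; it starts within 0.2 of it. At -0.698, +0.698 and +1.396 (steps of 40 degrees) the tab points at the centre of one of the three picture plates. Stops at -0.95 and +1.65. No clicks: it turns stiffly by friction, about 3 to 4 N pushed at the tab, and stays where it is left.
- tab_top (a point): Centre of the top of the dial's tab, the upright black fin that sticks out beyond the disc and is what is pushed: 30 mm long radially (from 63 to 93 mm from the axis), 12 mm thick, its top 42 mm above the deck. This point is 78 mm from the axis. Below it a 14 mm wide arm, top 13 mm above the deck, joins it to the disc.
- dial_aim (a point): The point that the tab points at: on the line from the axis through the tab, 130 mm from the axis. It lies on the centre of a picture plate when the dial is set to that plate.
- glass_mark (a point): Centre of the top of the picture plate wanted: a round dark steel plate of 54 mm diameter flat on the deck, with a flat brass relief of a stemmed wine glass (foot bar, stem, open U-shaped bowl). The centre is 130 mm from the dial's axis; its top with relief is 6 mm above the deck. Which of the three labelled positions it has differs from run to run.
- bottle_mark (a point): Centre of a like plate, relief of a bottle (a wide block with a thin neck): not wanted.
- grapes_mark (a point): Centre of a like plate, relief of a bunch of grapes (a cluster of 12 little domes, 9 mm above the deck at most): not wanted.
- pour (a joint): Travel of the pour button in m: 0 is up, 0.006 fully down; sprung, about 5 N when fully down; it comes back up when released.
- pour_top (a point): Centre of the top of the pour button, a round aluminium push button of 34 mm diameter in a dark steel housing (50 mm wide, top 12 mm above the deck), at the console's (-20, -185) mm. Its top is 22 mm above the deck when up. It is pressed straight down.
- tasting_glass: Stemmed glass 108 mm tall, 64 mm wide, standing on the drip grid under the spout. Origin: centre of its foot. Leave it.
- cork: Loose cork, 24 mm across, 44 mm tall, standing on the deck behind the dial. Origin: centre of its underside. Leave it.
- stopper: Loose steel bottle stopper, 38 mm across, 40 mm tall, standing on the deck between the dial and the pour button, farther back. Origin: centre of its underside. Leave it.
Things that resemble listed ones, but are neither listed nor needed, are in the scene too. Of the things that look like the tasting_glass, the smallest one is meant.

How it is judged:
By the outcome, as a careful person would: the job done as asked, in the order asked, and still so for the second after the job is handed in, with the robot touching nothing.
It also fails if it takes over 51 s, if anything falls off the work surface, if the arm or the gripper's body presses on something with over 40 N, if the wrist force passes 120 N, or if a joint passes its speed limit or range.

## Working session

There is one attempt and no reset: what is moved stays moved. The work goes in short steps, Python scripts to look and compute and a tool call to move; the robot and the scene stay as the last step left them, time stands still between calls to the robot, and variables do not carry over. Pictures are saved under pics/ and viewed, and the job is handed in when it is done.

Besides the shell and the picture viewer there is one more tool, called after "Request:" as name(argument=value, ...) on one line, values as JSON. jog_arm: Moves the arm, as the interface text tells. Its arguments: {"type":"object","properties":{"targets":{"type":"array","items":{"type":"number"}},"squeeze":{"type":"number"}},"required":["targets"]}

```bash
mkdir -p pics; ls; cat > h.py <<'E'
import numpy as np, cv2
from bench import *
def shot(n,f):
    c=capture(n); cv2.imwrite(f'pics/{f}.png',c['color'][:,:,::-1]); np.savez(f'pics/{f}.npz',**c); return c
def p3(c,xy,z=None):
    u,v=xy; R,t=np.array(c['R']),np.array(c['t'])
    ray=np.array([(u-c['cx'])/c['fx'],(v-c['cy'])/c['fy'],1.])
    if z is None:
        return R.T@(ray*float(c['z_map'][int(round(v)),int(round(u))])-t)
    o=-R.T@t; d=R.T@ray
    return o+d*(z-o[2])/d[2]
def proj(c,X):
    q=np.array(c['R'])@X+c['t']; return q[0]/q[2]*c['fx']+c['cx'],q[1]/q[2]*c['fy']+c['cy']
E
python3 - <<'E'
from h import *
print(observe(), nose_length)
for n in('top','side'):
    c=shot(n,n+'0'); print(n,c['R'],c['t'],c['fx'])
    for q in['dial_axis','tab_top','dial_aim','glass_mark','bottle_mark','grapes_mark','pour_top','stopper','cork','tasting_glass','console']:
        r=spot_point(n,q)
        print(q,[(np.round(a['xy']),round(a['p'],2),np.round(p3(c,a['xy']),3)) for a in r[:3]])
E
```

```text
pics
{'time_s': 0.0, 'qpos': array([ 1.11511363e+00,  2.64752195e-01,  1.60536938e+00,  1.45961724e-05,
        1.27370718e+00, -3.69479042e-02]), 'qd': array([-1.07950232e-03,  1.98761554e-03, -6.84646752e-04, -6.89009230e-04,
       -1.15203748e-03, -9.29818360e-05]), 'joint_efforts': array([ 1.69477921e-04, -5.02091217e+01, -3.56885719e+01,  7.29180733e-02,
        2.89902615e-02, -1.48154040e-04]), 'tool_pos': array([0.27419557, 0.61607906, 0.26239109]), 'tcp_rot': array([ 0.14620176,  0.69186221, -0.14773279,  0.6914671 ]), 'ft_force': array([-0.14873697,  0.64464286,  0.00736311]), 'torque': array([ 0.01620165, -0.01661584,  0.02698511]), 'gripper_width': 1.0013933474644525} 0.025
top [[-0.01617611 -0.99935366  0.03210277]
 [-0.98371684  0.01015882 -0.17943796]
 [ 0.17899586 -0.03448265 -0.98324536]] [0.04918732 0.58752805 0.85458179] 531.8466207265625
dial_axis [(array([378., 242.]), 0.92, array([ 0.58 , -0.047,  0.071])), (array([412., 310.]), 0.68, array([ 0.467, -0.104,  0.055]))]
tab_top [(array([364., 283.]), 0.65, array([ 0.509, -0.02 ,  0.092]))]
dial_aim []
glass_mark 
[... 1423 characters left out ...]
 0.69, array([ 0.529, -0.171,  0.057]))]
grapes_mark [(array([269., 258.]), 0.75, array([0.504, 0.054, 0.06 ]))]
pour_top [(array([408., 344.]), 0.84, array([ 0.585, -0.233,  0.071]))]
stopper [(array([420., 299.]), 0.61, array([ 0.667, -0.149,  0.06 ])), (array([270., 259.]), 0.45, array([0.504, 0.05 , 0.059]))]
cork [(array([354., 245.]), 0.8, array([0.65 , 0.02 , 0.065]))]
tasting_glass [(array([284., 206.]), 0.84, array([0.611, 0.232, 0.051])), (array([257., 226.]), 0.69, array([0.527, 0.168, 0.056])), (array([211., 224.]), 0.63, array([0.475, 0.302, 0.004]))]
console [(array([335., 307.]), 0.79, array([ 0.546, -0.103,  0.053])), (array([271., 264.]), 0.72, array([0.502, 0.041, 0.056]))]
```

```bash
python3 - <<'E'
import cv2
a=cv2.imread('pics/top0.png');cv2.imwrite('pics/topc.png',cv2.resize(a[150:350,270:530],None,fx=3,fy=3,interpolation=2))
E
```

```text
(no output)
```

View pics/top0.png

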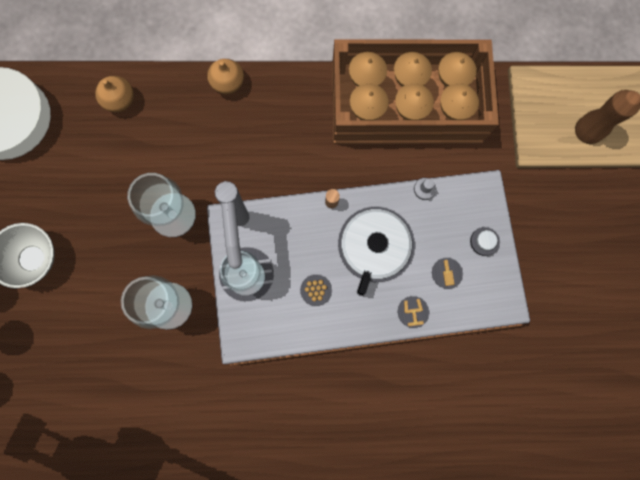

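View pics/side0.png

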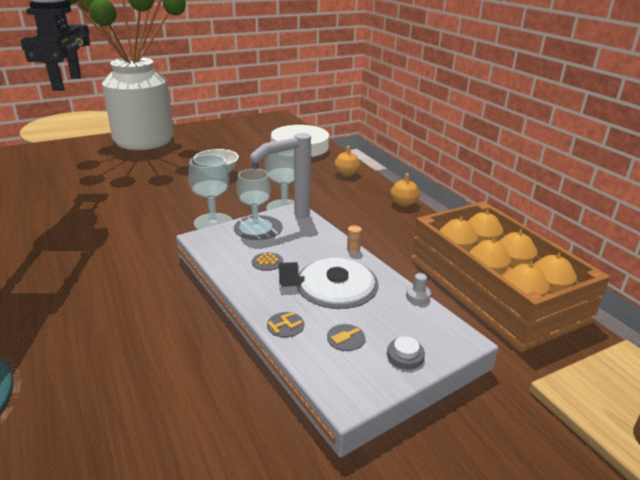

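View pics/topc.png

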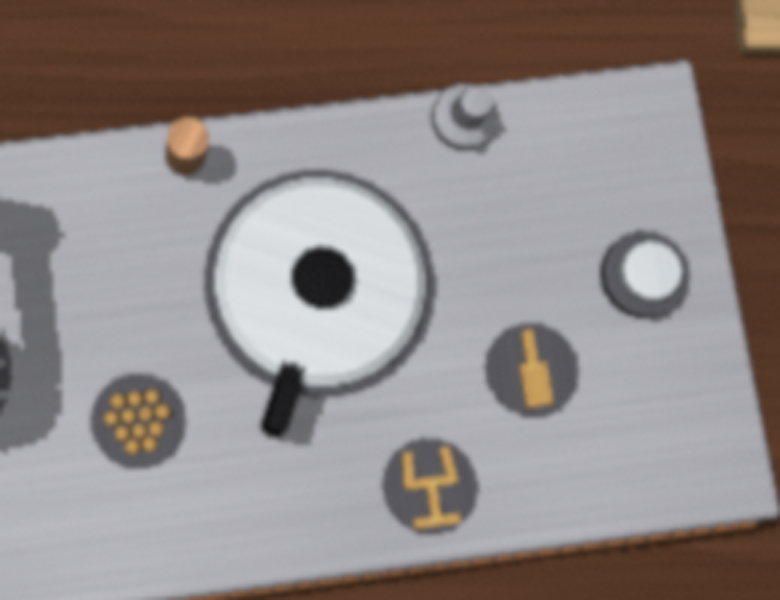

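The top view shows three candidate plates. The glass relief is at (413,312), with a U bowl, stem and foot bar. The bottle is at (447,273) and the grapes at (316,290). I choose (413,312), which is the +40° position. The tab is at (364,283), the button at (487,240), the stopper at (426,188) and the cork at (332,198). Next I fit the geometry.

```bash
cat > fit.py <<'E'
from h import *
from scipy.optimize import least_squares
def cen(c,xy0,rad,lo,hi):
    g=cv2.cvtColor(c['color'],cv2.COLOR_RGB2GRAY)
    m=((g>=lo)&(g<=hi)).astype(np.uint8); 
    mm=np.zeros_like(m); cv2.circle(mm,tuple(int(round(a)) for a in xy0),rad,1,-1); m*=mm
    n,l,s,ct=cv2.connectedComponentsWithStats(m); k=1+np.argmax(s[1:,4])
    cnt,_=cv2.findContours((l==k).astype(np.uint8),cv2.RETR_EXTERNAL,cv2.CHAIN_APPROX_NONE)
    e=cv2.fitEllipse(cv2.convexHull(max(cnt,key=len))); return e
E
python3 - <<'E'
from fit import *
for n,pts in(('top',dict(glass=(413,312),bottle=(447,273),grapes=(316,290),hub=(378,242),pour=(487,240),stop=(426,188))),('side',dict(glass=(286,324),bottle=(346,337),grapes=(268,261),hub=(338,275),pour=(406,347)))):
    c=dict(np.load(f'pics/{n}0.npz')); g=cv2.cvtColor(c['color'],cv2.COLOR_RGB2GRAY)
    for k,xy in pts.items():
        lo,hi=(0,125) if k!='pour' else (190,255)
        if k=='hub': hi=80
        e=cen(c,xy,22 if k!='hub' else 20,lo,hi)
        z={'hub':.071,'pour':.072}.get(k,.054)
        print(n,k,np.round(e[0],1),np.round(e[1],1),np.round(p3(c,e[0],z),4), 'row',g[int(xy[1]),int(xy[0])-24:int(xy[0])+24:3])
E
```

```text
top glass [412.9 311.7] [30.7 32. ] [ 0.4644 -0.1047  0.054 ] row [175 174 171  97  87 103 139 131 165 115 101  89  87  99 172 173]
top bottle [446.8 273. ] [30.1 31.5] [ 0.5287 -0.1656  0.054 ] row [176 176 173 102  87  88  91 149 167 160 102  87  86 119 175 174]
top grapes [315.7 289.9] [31.1 31.4] [0.5031 0.0571 0.054 ] row [180 180 177  98 102 140  95 119  98 103 109  86  87 119 178 179]
top hub [377.2 242.1] [18.7 19.6] [ 0.5801 -0.0466  0.071 ] row [220 219 219 219 185  28  30  28  27  26  28  72 218 219 218 218]
top pour [486.9 239.6] [16.8 17.8] [ 0.5822 -0.232   0.072 ] row [169 168 142  87  93 187 220 218 217 212 213 188 120 170 170 169]
top stop [424.1 175.3] [17.1 36.2] [ 0.701  -0.1354  0.054 ] row [171 171 172 171 128 176 127  85 112 130 101 109 173 175 174 175]
side glass [285.2 326. ] [21.9 35.8] [ 0.4609 -0.1115  0.054 ] row [197 198 117 183 143 180 177 138 123 187 177 184 133 104 152 206]
side bottle [345.6 337.6] [25.6 37.4] [ 0.5261 -0.1698  0.054 ] row [207 206 117 150 184 185 185 186 183 158 118 120 118 117 129 202]
side grapes [270.7 265.8] [26.7 37. ] [0.5009 0.0383 0.054 ] row [205 204 193 114 117 148 161 152 148 151 155 110 110 167 189 188]
side hub [337.  274.4] [13.9 20.3] [ 0.5765 -0.0521  0.071 ] row [234 234 234 235 170  65  73  68  67  68  69  77 238 232 234 233]
side pour [406. 347.] [43.8 43.8] [ 0.5776 -0.237   0.072 ] row [199 201 126 117 138 232 234 233 231 233 233 233 222 119 191 196]
```

```bash
python3 - <<'E'
from fit import *
M={k:130*np.array([-np.cos(a),-np.sin(a)])/1000 for k,a in zip(('grapes','glass','bottle'),np.radians([-40,40,80]))}
M['hub']=np.zeros(2); M['pour']=np.array([-.02,-.185])
D={'top':dict(glass=(.4644,-.1047),bottle=(.5287,-.1656),grapes=(.5031,.0571),hub=(.5801,-.0466),pour=(.5822,-.232)),
'side':dict(glass=(.4609,-.1115),bottle=(.5261,-.1698),hub=(.5765,-.0521))}
for n,d in D.items():
    f=lambda p:np.concatenate([np.array(p[:2])+np.array([[np.cos(p[2]),-np.sin(p[2])],[np.sin(p[2]),np.cos(p[2])]])@M[k]-d[k] for k in d])
    r=least_squares(f,[.58,-.05,.1]); print(n,r.x,np.round(r.fun*1000,1))
c=dict(np.load('pics/top0.npz'))
# depth check: deck, disc, and tab
for xy in [(400,250),(355,250),(390,340),(340,320),(480,310),(364,283)]: print(xy,np.round(p3(c,xy),4))
# tab top points by depth
H,W=480,640; P=np.array([[*p3(c,(u,v)),u,v] for v in range(262,302) for u in range(345,385)])
t=P[(P[:,2]>.086)&(P[:,2]<.1)]; m=t[:,:2].mean(0); ev,V=np.linalg.eigh(np.cov((t[:,:2]-m).T)); print(len(t),m,t[:,2].mean(),V[:,1],t[:,3:].mean(0))
c2=dict(np.load('pics/side0.npz'))
for xy in [(315,305),(340,293),(338,318),(380,300),(230,260)]: print('side',xy,np.round(p3(c2,xy),4))
print(np.round(proj(c2,np.array([.5801,-.0466,.071])),1))
E
```

```text
top [ 0.58540769 -0.04028667 -0.08874846] [ 14.4 -10.   22.9  -0.2  -9.5  -5.3   5.3   6.3 -33.1   9.2]
side [ 0.57646628 -0.05134679 -0.22283147] [-0.   0.7  0.1 -1.4 -0.   0.8]
(400, 250) [ 0.5676 -0.0858  0.0631]
(355, 250) [ 0.5683 -0.0096  0.0639]
(390, 340) [ 0.4186 -0.0659  0.0448]
(340, 320) [0.4528 0.0171 0.0471]
(480, 310) [ 0.4659 -0.22    0.0481]
(364, 283) [ 0.5098 -0.0201  0.0919]
141 [ 0.50806578 -0.02075249] 0.09156954021903142 [-0.93759702  0.34772378] [364.40425532 284.09929078]
side (315, 305) [ 0.5223 -0.0834  0.0508]
side (340, 293) [ 0.5611 -0.09    0.0652]
side (338, 318) [ 0.5388 -0.1253  0.051 ]
side (380, 300) [ 0.6187 -0.1143  0.0498]
side (230, 260) [0.4471 0.0889 0.0504]
[337.3 272. ]
```

```bash
cat > plan.py <<'E'
import sys; from h import *
from scipy.spatial.transform import Rotation as Ro
def plan(x,y,z,yawdeg):
    s=observe(); R=Ro.from_quat(s['tcp_rot']); p=np.array(s['tool_pos'])
    a=np.radians(yawdeg); yv=np.array([np.cos(a),np.sin(a),0]); xv=np.array([0,0,-1.]); T=np.column_stack([xv,yv,np.cross(xv,yv)])
    d=R.inv().apply(np.array([x,y,z])-p)*100; rv=(R.inv()*Ro.from_matrix(T)).as_rotvec()
    cy=np.degrees(np.arctan2(*R.as_matrix()[[1,0],1]))
    print('t',round(s['time_s'],2),'pos',np.round(p,4),'yaw',round(cy,1),'F',np.round(s['ft_force'],1),'qpos',np.round(s['qpos'],2),'w',round(s['gripper_width'],2))
    print('shift cm',np.round(d,2),'rot',np.round(rv,3),'per-20rows mm',np.round(np.linalg.norm(d)*10/20,1))
if __name__=='__main__': plan(*map(float,sys.argv[1:5]))
E
python3 plan.py .516 .006 .30 -20.3
```

```text
t 1.2 pos [0.2745 0.6167 0.2637] yaw 66.0 F [-0.  -0.4  1.2] qpos [ 1.12  0.26  1.6   0.    1.27 -0.04] w 1.0
shift cm [ -3.63 -45.97  46.9 ] rot [1.506 0.    0.   ] per-20rows mm 32.9
```

Request:
jog_arm(targets=[-0.7,-2.3,2.3,0.075,0,0,-1,-1.4,-4.6,4.6,0.15,0,0,-1,-2.1,-6.9,6.9,0.225,0,0,-1,-2.9,-9.2,9.2,0.3,0,0,-1,-3.6,-11.5,11.5,0.375,0,0,-1], squeeze=20)

```text
time_s: 1.62
tool_pos: [0.333, 0.4635, 0.3001]
tcp_rot: [0.274, 0.652, -0.274, 0.652]
ft_force: [0.0, -0.2, -0.3]
gripper_width: 0.649
```

```bash
python3 plan.py .516 .006 .30 -20.3
```

```text
t 1.62 pos [0.333  0.4635 0.3001] yaw 44.3 F [ 0.  -0.2 -0.3] qpos [ 0.9   0.05  1.79 -0.    1.31  0.13] w 0.65
shift cm [ 1.000e-02 -1.889e+01  4.551e+01] rot [ 1.128 -0.    -0.   ] per-20rows mm 24.6
```

Request:
jog_arm(targets=[0,-1.25,3.0,0.075,0,0,-1,0,-2.5,6.1,0.15,0,0,-1,0,-3.8,9.1,0.225,0,0,-1,0,-5.0,12.1,0.3,0,0,-1,0,-6.3,15.2,0.376,0,0,-1])

```text
time_s: 2.03
tool_pos: [0.3947, 0.3109, 0.3]
tcp_rot: [0.392, 0.589, -0.391, 0.589]
ft_force: [-0.4, -0.5, -0.3]
gripper_width: 0.267
```

```bash
python3 plan.py .516 .006 .30 -20.3
```

```text
t 2.03 pos [0.3947 0.3109 0.3   ] yaw 22.8 F [-0.4 -0.5 -0.3] qpos [ 0.62 -0.09  1.92  0.    1.31  0.22] w 0.27
shift cm [-1.000e-02 -6.300e-01  3.281e+01] rot [ 0.752 -0.    -0.001] per-20rows mm 16.4
```

Request:
jog_arm(targets=[0,-0.1,3.3,0.075,0,0,-1,0,-0.1,6.6,0.15,0,0,-1,0,-0.2,9.8,0.225,0,0,-1,0,-0.2,13.1,0.3,0,0,-1,0,-0.3,16.4,0.376,0,0,-1])

```text
time_s: 2.45
tool_pos: [0.4561, 0.1586, 0.3]
tcp_rot: [0.495, 0.505, -0.494, 0.505]
ft_force: [0.3, -0.6, 0.1]
gripper_width: 0.004
```

```bash
python3 plan.py .516 .006 .16 -20.3
```

```text
t 2.45 pos [0.4561 0.1586 0.3   ] yaw 1.2 F [ 0.3 -0.6  0.1] qpos [ 0.28 -0.13  1.95  0.    1.31  0.26] w 0.0
shift cm [14.01  5.65 15.39] rot [ 0.376 -0.    -0.001] per-20rows mm 10.8
```

Request:
jog_arm(targets=[0,1.1,3.1,0.075,0,0,-1,0,2.3,6.2,0.15,0,0,-1,0,3.4,9.2,0.225,0,0,-1,1.5,4.5,12.3,0.3,0,0,-1,3.5,5.65,15.4,0.376,0,0,-1])

```text
time_s: 2.87
tool_pos: [0.5179, 0.0059, 0.267]
tcp_rot: [0.582, 0.403, -0.579, 0.405]
ft_force: [-0.0, -0.2, 0.7]
gripper_width: 0.006
```

```bash
python3 plan.py .516 .006 .12 -20.3
```

```text
t 2.87 pos [0.5179 0.0059 0.267 ] yaw -20.3 F [-0.  -0.2  0.7] qpos [-0.04 -0.04  1.93  0.    1.24  0.32] w 0.01
shift cm [14.7  -0.27  0.09] rot [-0.001 -0.002 -0.005] per-20rows mm 7.3
```

Request:
jog_arm(targets=[3.3,0,0,0,0,0,-1,6.6,0,0,0,0,0,-1,9.9,-0.1,0,0,0,0,-1,12.5,-0.2,0,0,0,0,-1,14.7,-0.2,0,0,0,0,-1])

```text
time_s: 3.28
tool_pos: [0.5128, 0.0081, 0.1154]
tcp_rot: [-0.579, -0.405, 0.58, -0.404]
ft_force: [-0.9, 0.1, -0.4]
gripper_width: 0.007
```

```bash
python3 - <<'E'
from h import *
c=shot('side','s1'); cv2.imwrite('pics/s1c.png',cv2.resize(c['color'][150:400,170:470,::-1],None,fx=2.4,fy=2.4))
E
python3 plan.py .516 .006 .094 -20.3
```

```text
t 3.33 pos [0.51   0.0082 0.1114] yaw -20.1 F [-1.1 -0.2 -2.4] qpos [-0.03  0.11  2.09 -0.    0.95  0.32] w 0.01
shift cm [ 1.74  0.65 -0.01] rot [0.003 0.003 0.008] per-20rows mm 0.9
```

View pics/s1c.png

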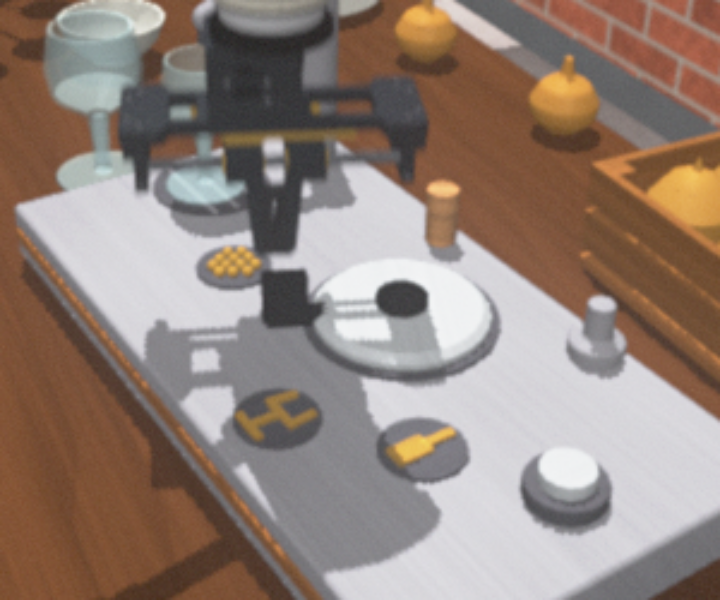

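The fingers are shut and stand just on the +y side of the tab, clear of it. Next I descend.

Request:
jog_arm(targets=[0.6,0.2,0,0,0,0,-1,1.2,0.4,0,0,0,0,-1,1.7,0.5,0,0,0,0,-1,1.7,0.5,0,0,0,0,-1,1.7,0.5,0,0,0,0,-1])

```text
time_s: 3.75
tool_pos: [0.5198, 0.0065, 0.1017]
tcp_rot: [0.58, 0.405, -0.579, 0.405]
ft_force: [-0.6, 0.1, -0.2]
gripper_width: 0.008
```

```bash
python3 plan.py .516 .006 .094 -20.3; python3 - <<'E'
import numpy as np
H=np.array([.5801,-.0466])
for a in (-20.3,-15,-10,-5,0,5,10,15,20,24,26.65):
    r=np.radians(a); u=np.array([-np.cos(r),-np.sin(r)]); t=np.array([np.sin(r),-np.cos(r)])
    print(a,np.round(H+.080*u-.015*t,4))
E
```

```text
t 3.75 pos [0.5198 0.0065 0.1017] yaw -20.1 F [-0.6  0.1 -0.2] qpos [-0.04  0.13  2.08 -0.    0.92  0.32] w 0.01
shift cm [ 0.77 -0.34  0.18] rot [ 0.003 -0.001 -0.002] per-20rows mm 0.4
-20.3 [ 0.5103 -0.0048]
-15 [ 0.5067 -0.0114]
-10 [ 0.5039 -0.0179]
-5 [ 0.5017 -0.0247]
0 [ 0.5001 -0.0316]
5 [ 0.4991 -0.0386]
10 [ 0.4987 -0.0457]
15 [ 0.4989 -0.0528]
20 [ 0.4998 -0.0599]
24 [ 0.5009 -0.0654]
26.65 [ 0.5019 -0.0691]
```

```bash
python3 plan.py .511 -.002 .094 -20.3
```

```text
t 3.75 pos [0.5198 0.0065 0.1017] yaw -20.1 F [-0.6  0.1 -0.2] qpos [-0.04  0.13  2.08 -0.    0.92  0.32] w 0.01
shift cm [ 0.77 -0.53  1.1 ] rot [ 0.003 -0.001 -0.002] per-20rows mm 0.7
```

Request:
jog_arm(targets=[0.4,-0.2,0,0,0,0,-1,0.8,-0.5,0.3,0,0,0,-1,0.8,-0.5,0.7,0,0,0,-1,0.8,-0.5,1.1,0,0,0,-1,0.8,-0.5,1.1,0,0,0,-1])

```text
time_s: 4.17
tool_pos: [0.5099, -0.0027, 0.0927]
tcp_rot: [-0.58, -0.405, 0.58, -0.405]
ft_force: [-0.3, -0.4, 0.0]
gripper_width: 0.006
```

```bash
python3 plan.py .5039 -.0179 .094 -10; python3 plan.py .5001 -.0316 .094 0
```

```text
t 4.17 pos [ 0.5099 -0.0027  0.0927] yaw -20.1 F [-0.3 -0.4  0. ] qpos [-0.05  0.13  2.11 -0.    0.9   0.3 ] w 0.01
shift cm [-0.13 -0.04  1.63] rot [-0.177  0.     0.   ] per-20rows mm 0.8
t 4.17 pos [ 0.5099 -0.0027  0.0927] yaw -20.1 F [-0.3 -0.4  0. ] qpos [-0.05  0.13  2.11 -0.    0.9   0.3 ] w 0.01
shift cm [-0.13  0.08  3.05] rot [-0.351  0.     0.   ] per-20rows mm 1.5
```

Request:
jog_arm(targets=[-0.1,0,0.6,-0.06,0,0,-1,-0.1,0,1.1,-0.12,0,0,-1,-0.1,0,1.6,-0.177,0,0,-1,-0.1,0,2.3,-0.26,0,0,-1,-0.1,0.1,3.0,-0.35,0,0,-1])

```text
time_s: 4.58
tool_pos: [0.5002, -0.03, 0.0936]
tcp_rot: [0.499, 0.501, -0.499, 0.5]
ft_force: [-2.1, 3.4, 1.7]
gripper_width: 0.003
```

```bash
python3 plan.py .4987 -.0457 .094 10; python3 plan.py .4993 -.056 .094 17
```

```text
t 4.58 pos [ 0.5002 -0.03    0.0936] yaw 0.1 F [-2.1  3.4  1.7] qpos [-0.11  0.11  2.13  0.    0.9  -0.11] w 0.0
shift cm [-0.04 -0.15  1.57] rot [-0.172 -0.002  0.001] per-20rows mm 0.8
t 4.58 pos [ 0.5002 -0.03    0.0936] yaw 0.1 F [-2.1  3.4  1.7] qpos [-0.11  0.11  2.13  0.    0.9  -0.11] w 0.0
shift cm [-0.04 -0.09  2.6 ] rot [-0.294 -0.002  0.001] per-20rows mm 1.3
```

Contact shows, with Fy about +3.4 N as expected. I continue to about 17°.

Request:
jog_arm(targets=[0,-0.1,0.5,-0.055,0,0,-1,0,-0.1,1.0,-0.115,0,0,-1,0,-0.1,1.6,-0.175,0,0,-1,0,-0.1,2.1,-0.235,0,0,-1,0,-0.1,2.6,-0.294,0,0,-1])

```text
time_s: 5.0
tool_pos: [0.4993, -0.056, 0.0936]
tcp_rot: [0.421, 0.569, -0.421, 0.567]
ft_force: [0.4, 5.4, -1.0]
gripper_width: 0.006
```

```bash
cat > ang.py <<'E'
from h import *
import sys
c=shot('side',sys.argv[1]); cv2.imwrite(f'pics/{sys.argv[1]}c.png',cv2.resize(c['color'][200:400,200:440,::-1],None,fx=3,fy=3,interpolation=2))
c=shot('top',sys.argv[2]); cv2.imwrite(f'pics/{sys.argv[2]}c.png',cv2.resize(c['color'][170:350,290:530,::-1],None,fx=3,fy=3,interpolation=2))
E
python3 ang.py s2 t2; python3 plan.py .5009 -.0654 .094 24
```

```text
t 5.1 pos [ 0.4994 -0.0566  0.0935] yaw 16.7 F [-1.8  2.3 -0.9] qpos [-0.16  0.11  2.12  0.    0.9  -0.46] w 0.0
shift cm [-0.05 -0.11  0.88] rot [-0.127 -0.001  0.001] per-20rows mm 0.4
```

View pics/s2c.png

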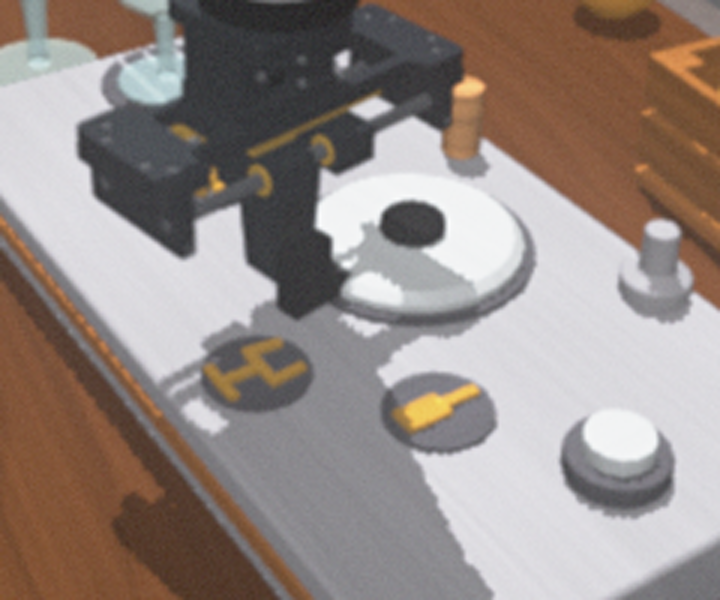

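View pics/t2c.png

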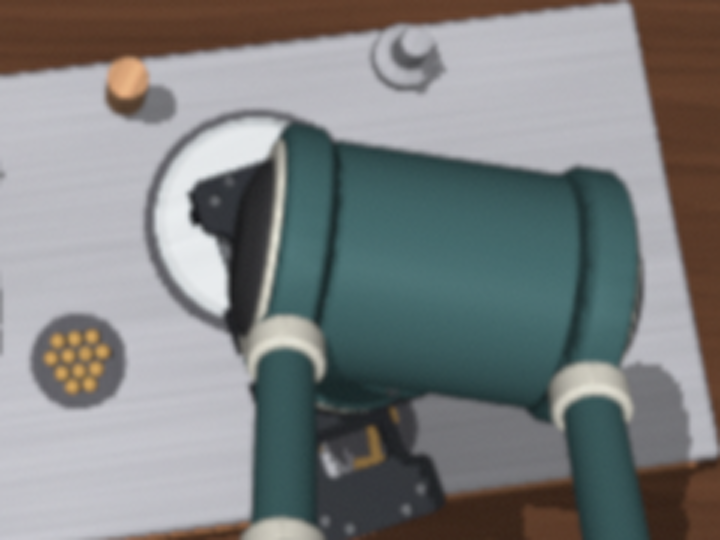

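The tab is flush against the fingers. I push to about 24°, then back off and measure.

Request:
jog_arm(targets=[0,0,0.2,-0.03,0,0,-1,0,-0.05,0.4,-0.06,0,0,-1,0,-0.1,0.65,-0.095,0,0,-1,0,-0.1,0.9,-0.127,0,0,-1,0,-0.1,0.9,-0.127,0,0,-1])

```text
time_s: 5.52
tool_pos: [0.5008, -0.0652, 0.0935]
tcp_rot: [0.385, 0.594, -0.385, 0.592]
ft_force: [-2.1, 2.7, 1.8]
gripper_width: 0.003
```

```bash
python3 plan.py .5019 -.0691 .094 26.65;python3 ang.py s3 t3
```

```text
t 5.52 pos [ 0.5008 -0.0652  0.0935] yaw 24.0 F [-2.1  2.7  1.8] qpos [-0.18  0.12  2.12  0.    0.91 -0.6 ] w 0.0
shift cm [-0.05 -0.06  0.4 ] rot [-0.046 -0.001  0.001] per-20rows mm 0.2
```

View pics/s3c.png

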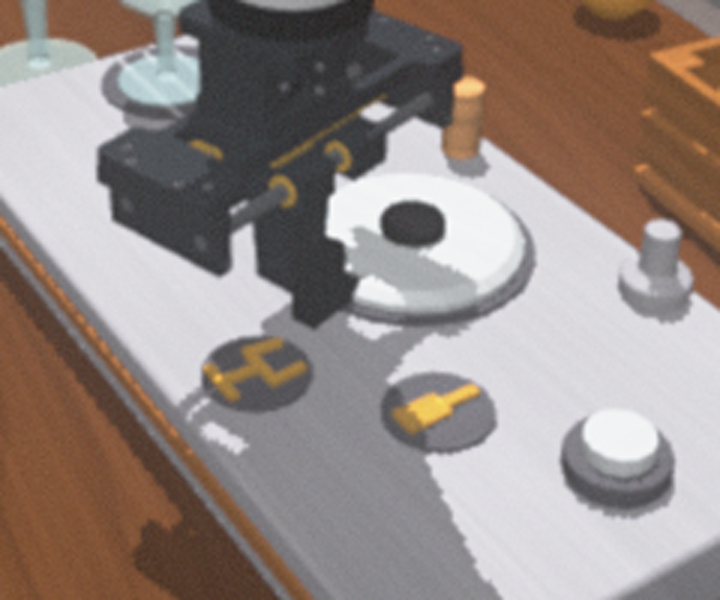

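Request:
jog_arm(targets=[0,0,-1.0,0,0,0,-1,-1.5,0,-1.5,0,0,0,-1,-4.5,0,-1.5,0,0,0,-1,-7.5,0,-1.5,0,0,0,-1,-7.5,0,-1.5,0,0,0,-1])

```text
time_s: 6.03
tool_pos: [0.5001, -0.052, 0.1752]
tcp_rot: [0.387, 0.589, -0.383, 0.597]
ft_force: [1.5, 0.2, 0.5]
gripper_width: 0.006
```

```bash
python3 plan.py .582 -.232 .15 0
```

```text
t 6.03 pos [ 0.5001 -0.052   0.1752] yaw 24.0 F [1.5 0.2 0.5] qpos [-0.15  0.    2.07 -0.    1.06 -0.57] w 0.01
shift cm [ 2.67  0.13 19.76] rot [ 0.419  0.005 -0.012] per-20rows mm 10.0
```

Request:
jog_arm(targets=[0,0,3.8,0.08,0,0,-1,0,0,7.6,0.16,0,0,-1,0,0,11.4,0.25,0,0,-1,0,0.1,15.2,0.33,0,0,-1,0,0.1,19.0,0.419,0,0,-1])

```text
time_s: 6.45
tool_pos: [0.575, -0.2262, 0.1687]
tcp_rot: [0.501, 0.498, -0.501, 0.5]
ft_force: [-0.5, 0.7, 0.1]
gripper_width: 0.006
```

```bash
python3 ang.py s4 t4;  python3 plan.py .582 -.232 .15 0
```

```text
t 6.55 pos [ 0.5764 -0.2296  0.1689] yaw -0.3 F [0.3 0.5 0.3] qpos [-0.42  0.23  1.82 -0.    1.08 -0.41] w 0.01
shift cm [1.89 0.55 0.23] rot [-0.005  0.003 -0.004] per-20rows mm 1.0
```

View pics/s4c.png

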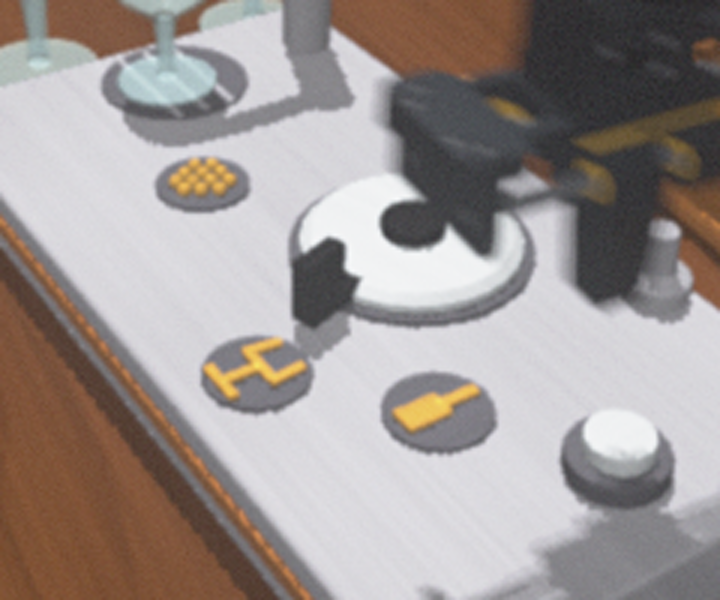

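View pics/t4c.png

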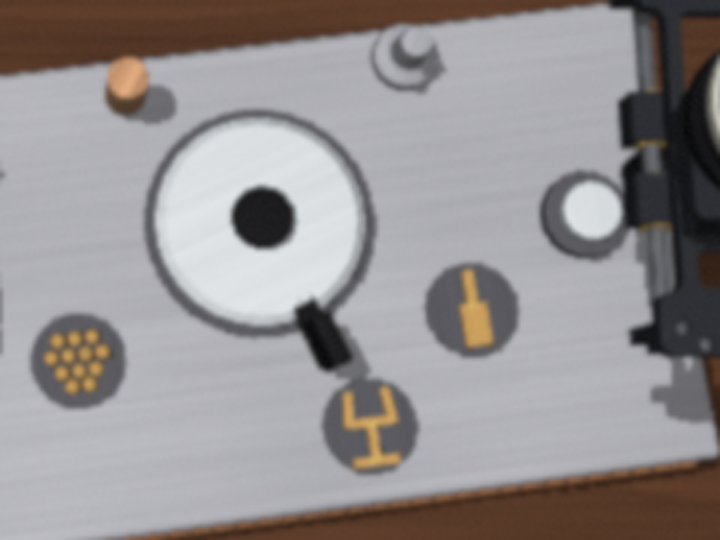

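```bash
cat > tab.py <<'E'
import sys; from h import *
from scipy.optimize import minimize
def tabhull(c,H,a,dz=0):
    r=np.radians(a);u=np.array([-np.cos(r),-np.sin(r)]);t=np.array([np.sin(r),-np.cos(r)])
    pts=[proj(c,np.r_[H+u*l+t*w,z+dz]) for l in(.063,.093) for w in(-.006,.006) for z in(.063,.092)]
    return cv2.convexHull(np.array(pts,np.float32))
def hubhull(c,H):
    return cv2.convexHull(np.array([proj(c,np.r_[H+.018*np.array([np.cos(b),np.sin(b)]),z]) for b in np.linspace(0,6.28,60) for z in(.063,.071)],np.float32))
def run(f,a0,S=8):
    c=dict(np.load(f'pics/{f}.npz')); g=cv2.cvtColor(c['color'],cv2.COLOR_RGB2GRAY)
    H0=np.array([.5801,-.0466])
    pr=np.array(tabhull(c,H0,a0)).reshape(-1,2); ph=hubhull(c,H0).reshape(-1,2); al=np.vstack([pr,ph])
    x0,y0=np.floor(al.min(0)-8).astype(int); x1,y1=np.ceil(al.max(0)+8).astype(int)
    gg=cv2.resize(g[y0:y1,x0:x1],None,fx=S,fy=S,interpolation=cv2.INTER_LINEAR)
    thr=100 if f[0]=='t' else 110
    m=(gg<thr)
    def msk(h):
        o=np.zeros(gg.shape,np.uint8); q=((h.reshape(-1,2)-[x0,y0]+.5)*S-.5); cv2.fillConvexPoly(o,np.round(q).astype(np.int32),1); return o>0
    # restrict to hub+tab neighbourhood
    near=cv2.dilate((msk(tabhull(c,H0,a0))).astype(np.uint8),np.ones((10*S//2,10*S//2)))>0
    nh=cv2.dilate(msk(hubhull(c,H0)).astype(np.uint8),np.ones((4*S,4*S)))>0
    reg=(near|nh); m=m&reg
    def cost(p):
        H=H0+p[:2]/1000; k=(msk(tabhull(c,H,p[2]))|msk(hubhull(c,H))); return np.sum(k^m)/np.sum(m)
    r=min((minimize(cost,[0,0,a0+d],method='Nelder-Mead',options=dict(initial_simplex=[[0,0,a0+d],[3,0,a0+d],[0,3,a0+d],[0,0,a0+d+4]])) for d in(-3,0,3)),key=lambda r:r.fun)
    P=np.array([[*p3(c,(u,v))] for v in range(y0,y1) for u in range(x0,x1)]); t=P[(P[:,2]>.087)&(P[:,2]<.1)]; mm=t[:,:2].mean(0)-H0
    V=np.linalg.eigh(np.cov(t[:,:2].T))[1][:,1]; V*=-np.sign(V[0])
    print(f,'fit dxy mm, ang',np.round(r.x,2),'cost',round(r.fun,3),'| depth pos ang',round(np.degrees(np.arctan2(-mm[1],-mm[0])),1),'pca',round(np.degrees(np.arctan2(-V[1],-V[0])),1),len(t))
    return H0+r.x[:2]/1000
if __name__=='__main__':
    for f,a in zip(sys.argv[1::2],sys.argv[2::2]):
        H=run(f,float(a))
E
python3 tab.py top0 -20 side0 -20 t4 24 s4 24
python3 - <<'E'
from fit import *
# plate centres per camera about fit hub
for f,pts in (('t4',dict(glass=(413,312),bottle=(447,273),grapes=(316,290))),('s4',dict(glass=(286,324),bottle=(346,337),grapes=(267,261)))):
    c=dict(np.load(f'pics/{f}.npz')); hsv=cv2.cvtColor(c['color'],cv2.COLOR_RGB2HSV)
    g=cv2.cvtColor(c['color'],cv2.COLOR_RGB2GRAY)
    for k,xy in pts.items():
        m=((g<145)|(hsv[:,:,1]>110)).astype(np.uint8); mm=np.zeros_like(m); cv2.circle(mm,xy,22,1,-1); m*=mm
        n,l,s,ct=cv2.connectedComponentsWithStats(m); j=1+np.argmax(s[1:,4])
        cn,_=cv2.findContours((l==j).astype(np.uint8),0,1); e=cv2.fitEllipse(cv2.convexHull(max(cn,key=len)))
        X=p3(c,e[0],.0525)[:2]; v=X-np.array([.5801,-.0466]); print(f,k,np.round(e[0],1),np.round(e[1],1),np.round(X,4),np.round(np.hypot(*v)*1e3,1),np.round(np.degrees(np.arctan2(-v[1],-v[0])),1))
E
```

```text
top0 fit dxy mm, ang [  1.57  -0.6  -19.26] cost 0.227 | depth pos ang -19.7 pca -20.8 140
side0 fit dxy mm, ang [  0.22  -0.17 -15.66] cost 0.212 | depth pos ang -17.3 pca -18.0 128
t4 fit dxy mm, ang [ 2.07 -0.82 22.73] cost 0.231 | depth pos ang 25.2 pca 25.1 140
s4 fit dxy mm, ang [ 0.33 -2.91 24.49] cost 0.249 | depth pos ang 25.7 pca 24.4 141
t4 glass [412.3 309.8] [31.3 38.5] [ 0.4678 -0.1042] 126.2 27.1
t4 bottle [446.9 272.9] [31.1 32.5] [ 0.5291 -0.1662] 130.0 66.9
t4 grapes [315.9 289.9] [31.9 32.1] [0.5032 0.0568] 128.9 -53.4
s4 glass [287.4 322.3] [28.4 41. ] [ 0.4677 -0.1038] 126.2 27.0
s4 bottle [345.6 337.6] [26.1 37.6] [ 0.527  -0.1684] 132.8 66.4
s4 grapes [267.  261.5] [17.6 30.7] [0.5011 0.055 ] 128.7 -52.1
```

```bash
cat > ov.py <<'E'
import sys; from h import *
def ov(f,a,H,out,S=6):
    c=dict(np.load(f'pics/{f}.npz')); q=np.array(proj(c,np.r_[H+[-.06,-.03],.06])); x0,y0=(q-[50,50]).astype(int)
    im=cv2.resize(c['color'][y0:y0+100,x0:x0+100,::-1],None,fx=S,fy=S,interpolation=cv2.INTER_CUBIC)
    im=np.clip(im.astype(float)*1.3+25,0,255).astype(np.uint8)
    P=lambda X:np.round(((np.array(proj(c,X))-[x0,y0]+.5)*S-.5)*16).astype(int)
    def poly(Xs,col): cv2.polylines(im,[np.array([P(X) for X in Xs],np.int32)],True,col,1,cv2.LINE_AA,4)
    r=np.radians(a);u=np.array([-np.cos(r),-np.sin(r)]);t=np.array([np.sin(r),-np.cos(r)])
    for z,col in((.092,(0,0,255)),(.063,(255,0,0))): poly([np.r_[H+u*l+t*w,z] for l,w in((.063,-.006),(.093,-.006),(.093,.006),(.063,.006))],col)
    th=np.linspace(0,6.28,50)
    poly([np.r_[H+.018*np.array([np.cos(b),np.sin(b)]),.071] for b in th],(0,255,0))
    poly([np.r_[H+.06*np.array([np.cos(b),np.sin(b)]),.063] for b in th],(0,255,0))
    G=np.radians(26.7); gc=H-.13*np.array([np.cos(G),np.sin(G)])
    poly([np.r_[gc+.027*np.array([np.cos(b),np.sin(b)]),.053] for b in th],(0,255,255))
    cv2.imwrite(f'pics/{out}.png',im)
if __name__=='__main__': ov(sys.argv[1],float(sys.argv[2]),np.array([float(sys.argv[3]),float(sys.argv[4])]),sys.argv[5])
E
python3 ov.py t4 25 .5801 -.0466 o1; python3 ov.py s4 25 .5801 -.0466 o2
```

```text
(no output)
```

View pics/o1.png

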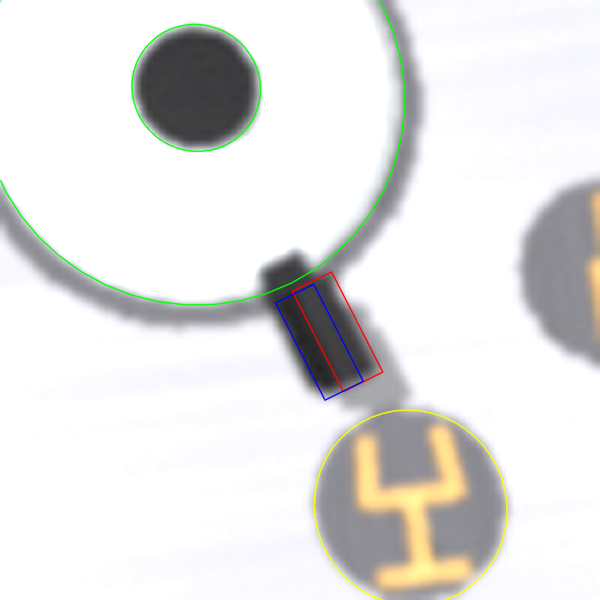

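View pics/o2.png

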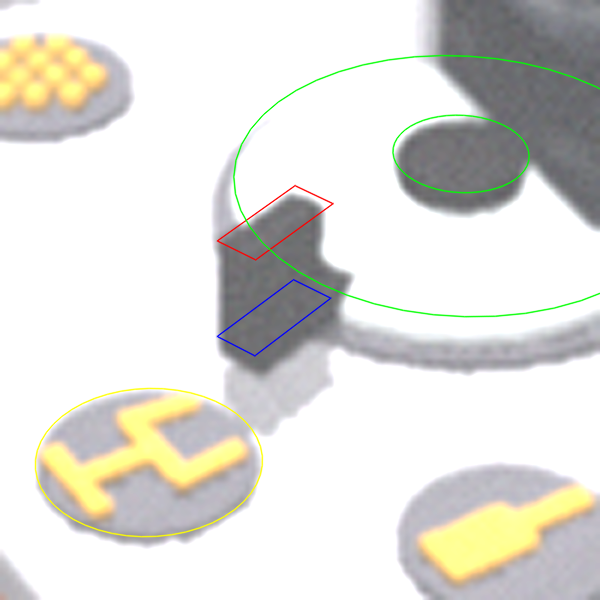

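```bash
python3 - <<'E'
import re
s=open('ov.py').read().replace("im.astype(float)*1.3+25","(im.astype(float)-15)*(4.5 if f[0]=='t' else 3.5)-(0 if f[0]=='t' else 60)").replace('def ov(f,a,H,out,S=6)','def ov(f,a,H,out,S=12)').replace('[-.06,-.03],.06','[-.066,-.032],.075').replace('[50,50]','[25,25]').replace('y0+100','y0+50').replace('x0+100','x0+50')
open('ov2.py','w').write(s)
E
python3 ov2.py t4 24 .5801 -.0466 o3;python3 ov2.py s4 24 .5801 -.0466 o4
```

```text
(no output)
```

View pics/o3.png

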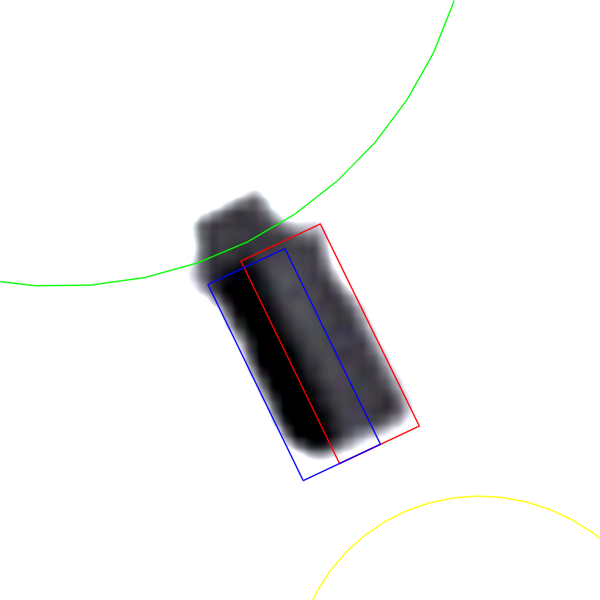

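View pics/o4.png

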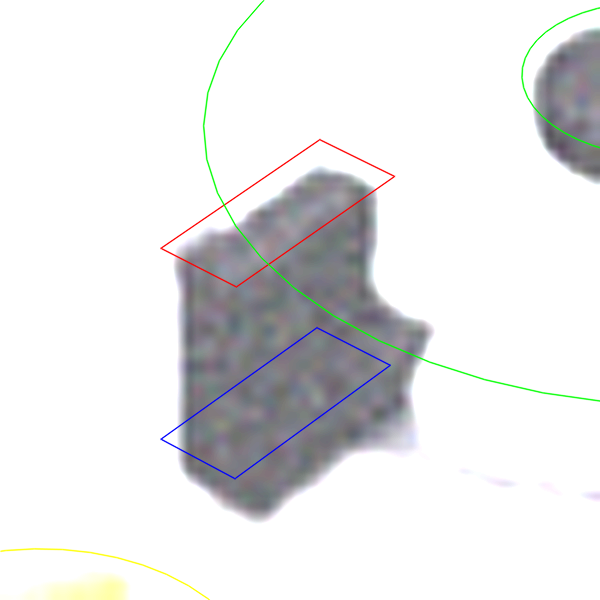

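The tab is at about 24.5° and the plate at about 26.7°. I'll go back for about 2° more.

```bash
python3 plan.py .4945 -.0515 .165 24
```

```text
t 6.55 pos [ 0.5764 -0.2296  0.1689] yaw -0.3 F [0.3 0.5 0.3] qpos [-0.42  0.23  1.82 -0.    1.08 -0.41] w 0.01
shift cm [  0.3   -8.29 -17.77] rot [-0.424  0.004 -0.003] per-20rows mm 9.8
```

Request:
jog_arm(targets=[0,-1.65,-3.55,-0.085,0,0,-1,0,-3.3,-7.1,-0.17,0,0,-1,0,-5,-10.7,-0.255,0,0,-1,0,-6.6,-14.2,-0.34,0,0,-1,0.2,-8.3,-17.8,-0.424,0,0,-1])

```text
time_s: 6.97
tool_pos: [0.4898, -0.0452, 0.1667]
tcp_rot: [0.382, 0.594, -0.382, 0.595]
ft_force: [0.2, 0.9, -0.6]
gripper_width: 0.005
```

```bash
python3 plan.py .4945 -.0515 .094 24
```

```text
t 6.97 pos [ 0.4898 -0.0452  0.1667] yaw 24.6 F [ 0.2  0.9 -0.6] qpos [-0.14 -0.    2.09 -0.    1.05 -0.57] w 0.01
shift cm [7.27 0.15 0.76] rot [ 0.01   0.001 -0.001] per-20rows mm 3.7
```

Request:
jog_arm(targets=[2.0,0.1,0,0,0,0,-1,4.0,0.1,0.2,0.01,0,0,-1,6.0,0.1,0.3,0.01,0,0,-1,7.2,0.1,0.4,0.01,0,0,-1,7.2,0.1,0.4,0.01,0,0,-1])

```text
time_s: 7.38
tool_pos: [0.4907, -0.0493, 0.0918]
tcp_rot: [0.385, 0.594, -0.387, 0.591]
ft_force: [0.1, -0.1, -0.4]
gripper_width: 0.006
```

```bash
python3 plan.py .5008 -.0652 .094 24;python3 plan.py .5017 -.0686 .094 26.2
```

```text
t 7.38 pos [ 0.4907 -0.0493  0.0918] yaw 23.8 F [ 0.1 -0.1 -0.4] qpos [-0.15  0.1   2.14 -0.    0.9  -0.57] w 0.01
shift cm [-0.23  0.28  1.86] rot [-0.003 -0.003  0.004] per-20rows mm 0.9
t 7.38 pos [ 0.4907 -0.0493  0.0918] yaw 23.8 F [ 0.1 -0.1 -0.4] qpos [-0.15  0.1   2.14 -0.    0.9  -0.57] w 0.01
shift cm [-0.23  0.23  2.21] rot [-0.042 -0.003  0.004] per-20rows mm 1.1
```

Request:
jog_arm(targets=[-0.2,0.1,0.6,0,0,0,-1,-0.2,0.2,1.2,-0.01,0,0,-1,-0.2,0.2,1.6,-0.02,0,0,-1,-0.2,0.2,1.6,-0.03,0,0,-1,-0.2,0.2,1.6,-0.03,0,0,-1])

```text
time_s: 7.8
tool_pos: [0.5026, -0.0647, 0.0977]
tcp_rot: [0.378, 0.597, -0.377, 0.599]
ft_force: [0.3, -0.1, -0.3]
gripper_width: 0.01
```

```bash
python3 plan.py .5017 -.0686 .094 26.2
```

```text
t 7.8 pos [ 0.5026 -0.0647  0.0977] yaw 25.5 F [ 0.3 -0.1 -0.3] qpos [-0.18  0.11  2.11 -0.    0.91 -0.62] w 0.01
shift cm [ 0.37 -0.24  0.31] rot [-0.013  0.001 -0.002] per-20rows mm 0.3
```

Request:
jog_arm(targets=[0.2,-0.2,0.1,-0.005,0,0,-1,0.3,-0.2,0.2,-0.01,0,0,-1,0.3,-0.2,0.3,-0.013,0,0,-1,0.3,-0.2,0.3,-0.013,0,0,-1,0.3,-0.2,0.3,-0.013,0,0,-1])

```text
time_s: 8.22
tool_pos: [0.5004, -0.0674, 0.0934]
tcp_rot: [0.373, 0.601, -0.374, 0.6]
ft_force: [-2.4, 1.3, 1.0]
gripper_width: 0.005
```

```bash
python3 plan.py .5017 -.0686 .094 26.2
```

```text
t 8.22 pos [ 0.5004 -0.0674  0.0934] yaw 26.2 F [-2.4  1.3  1. ] qpos [-0.18  0.12  2.12  0.    0.9  -0.64] w 0.01
shift cm [-0.06  0.06  0.17] rot [ 0.001 -0.001  0.001] per-20rows mm 0.1
```

Next 1.7 mm more, then back off and up.

Request:
jog_arm(targets=[0,0,0.1,0,0,0,-1,0,0,0.17,0,0,0,-1,0,0,0.17,0,0,0,-1,0,0,0.17,0,0,0,-1,0,0,0.17,0,0,0,-1])

```text
time_s: 8.63
tool_pos: [0.5012, -0.069, 0.0934]
tcp_rot: [0.373, 0.601, -0.374, 0.6]
ft_force: [-3.9, 2.8, 0.6]
gripper_width: 0.007
```

```bash
python3 plan.py .5017 -.0686 .094 26.2
```

```text
t 8.63 pos [ 0.5012 -0.069   0.0934] yaw 26.2 F [-3.9  2.8  0.6] qpos [-0.19  0.12  2.12 -0.    0.91 -0.64] w 0.01
shift cm [-0.06  0.06 -0.01] rot [ 0.001 -0.001  0.001] per-20rows mm 0.0
```

Request:
jog_arm(targets=[0,0,-0.8,0,0,0,-1,-0.5,0,-1.6,0,0,0,-1,-3.5,0,-1.6,0,0,0,-1,-7,0,-1.6,0,0,0,-1,-8,0,-1.6,0,0,0,-1])

```text
time_s: 9.05
tool_pos: [0.4979, -0.0547, 0.1792]
tcp_rot: [0.374, 0.597, -0.372, 0.604]
ft_force: [1.8, -0.0, 0.6]
gripper_width: 0.003
```

```bash
python3 plan.py .582 -.232 .165 0
```

```text
t 9.05 pos [ 0.4979 -0.0547  0.1792] yaw 26.3 F [ 1.8 -0.   0.6] qpos [-0.16 -0.    2.07 -0.    1.07 -0.62] w 0.0
shift cm [ 1.53 -0.32 19.61] rot [ 0.459  0.004 -0.009] per-20rows mm 9.8
```

Request:
jog_arm(targets=[0,0,3.8,0.09,0,0,-1,0,-0.1,7.7,0.18,0,0,-1,0,-0.2,11.6,0.27,0,0,-1,0.3,-0.3,15.6,0.37,0,0,-1,0.6,-0.3,19.6,0.459,0,0,-1])

```text
time_s: 9.47
tool_pos: [0.5799, -0.2335, 0.1686]
tcp_rot: [0.502, 0.498, -0.501, 0.5]
ft_force: [0.1, 0.1, 0.5]
gripper_width: 0.006
```

```bash
python3 ang.py s5 t5;  python3 plan.py .582 -.232 .11 0; python3 tab.py t4 24 t5 26 s5 26; python3 ov2.py t5 26.7 .5801 -.0466 o5;python3 ov.py t5 26.7 .5801 -.0466 o6
```

```text
t 9.57 pos [ 0.5812 -0.2367  0.1677] yaw -0.4 F [-1.3  0.9  0.7] qpos [-0.43  0.25  1.81 -0.    1.08 -0.42] w 0.01
shift cm [ 5.77  0.06 -0.49] rot [-0.006  0.003 -0.003] per-20rows mm 2.9
t4 fit dxy mm, ang [ 2.07 -0.82 22.73] cost 0.231 | depth pos ang 25.2 pca 25.1 140
t5 fit dxy mm, ang [ 1.23 -0.1  26.24] cost 0.232 | depth pos ang 27.8 pca 26.8 140
s5 fit dxy mm, ang [-2.95 -2.41 29.45] cost 0.221 | depth pos ang 28.3 pca 24.8 142
```

View pics/o5.png

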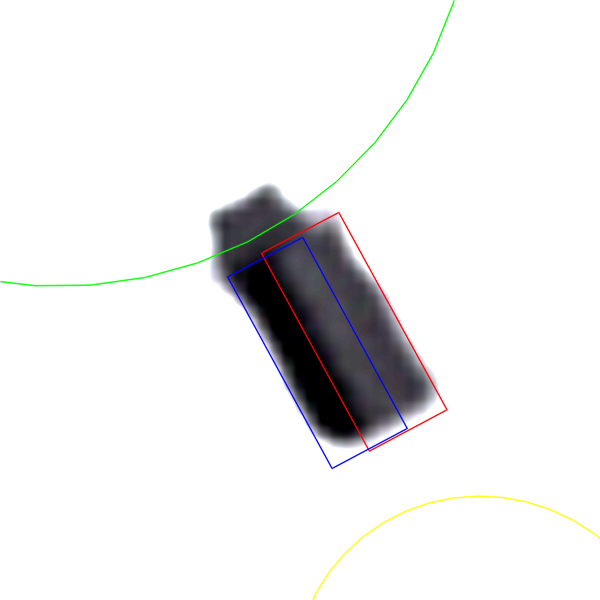

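View pics/o6.png

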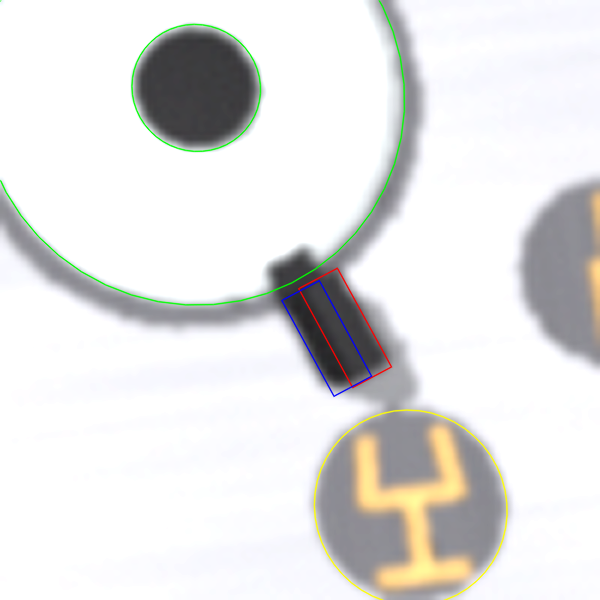

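The tab is at about 26.7–27°, in line with the plate centre. Next is the pour button.

Request:
jog_arm(targets=[1.2,0,-0.2,0,0,0,-1,2.5,0,-0.4,0,0,0,-1,3.8,0,-0.4,0,0,0,-1,5.0,0,-0.4,0,0,0,-1,5.0,0,-0.4,0,0,0,-1])

```text
time_s: 9.98
tool_pos: [0.5757, -0.2254, 0.1134]
tcp_rot: [0.499, 0.502, -0.501, 0.498]
ft_force: [-0.5, -0.2, -1.0]
gripper_width: 0.003
```

```bash
python3 plan.py .582 -.232 .101 0; python3 - <<'E'
from h import *
c=shot('side','s6'); cv2.imwrite('pics/s6c.png',cv2.resize(c['color'][200:400,280:520,::-1],None,fx=3,fy=3,interpolation=2))
E
```

```text
t 9.98 pos [ 0.5757 -0.2254  0.1134] yaw 0.0 F [-0.5 -0.2 -1. ] qpos [-0.41  0.29  1.86  0.    0.99 -0.41] w 0.0
shift cm [1.23 0.63 0.66] rot [ 0.001 -0.003  0.006] per-20rows mm 0.8
```

View pics/s6c.png

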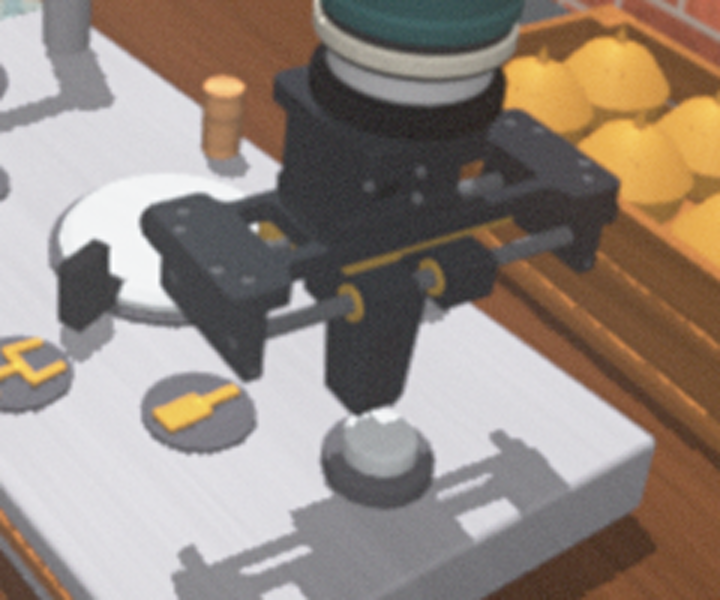

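Request:
jog_arm(targets=[0,0.3,0.3,0,0,0,-1,0.4,0.6,0.6,0,0,0,-1,0.8,0.6,0.6,0,0,0,-1,0.8,0.6,0.6,0,0,0,-1,0.8,0.6,0.6,0,0,0,-1])

```text
time_s: 10.45
tool_pos: [0.5847, -0.234, 0.1097]
tcp_rot: [-0.5, -0.5, 0.5, -0.5]
ft_force: [-0.5, 0.4, 0.1]
gripper_width: 0.007
```

```bash
python3 plan.py .582 -.232 .091 0
```

```text
t 10.45 pos [ 0.5847 -0.234   0.1097] yaw -0.1 F [-0.5  0.4  0.1] qpos [-0.42  0.31  1.84 -0.    0.99 -0.42] w 0.01
shift cm [ 1.87 -0.27 -0.2 ] rot [-0.001 -0.     0.   ] per-20rows mm 0.9
```

Request:
jog_arm(targets=[0.4,-0.1,-0.1,0,0,0,-1,0.8,-0.1,-0.1,0,0,0,-1,1.2,-0.1,-0.1,0,0,0,-1,1.5,-0.1,-0.1,0,0,0,-1,1.5,-0.1,-0.1,0,0,0,-1])

```text
time_s: 10.87
tool_pos: [0.5836, -0.2328, 0.0943]
tcp_rot: [-0.5, -0.5, 0.5, -0.5]
ft_force: [-0.3, -0.4, 2.7]
gripper_width: 0.008
```

```bash
python3 plan.py .582 -.232 .090 0
```

```text
t 10.87 pos [ 0.5836 -0.2328  0.0943] yaw -0.1 F [-0.3 -0.4  2.7] qpos [-0.42  0.33  1.85  0.    0.96 -0.42] w 0.01
shift cm [ 0.43 -0.16 -0.08] rot [-0.001 -0.     0.   ] per-20rows mm 0.2
```

Contact at 2.7 N. I press on.

Request:
jog_arm(targets=[0.1,0,0,0,0,0,-1,0.2,0,0,0,0,0,-1,0.3,0,0,0,0,0,-1,0.4,0,0,0,0,0,-1,0.4,0,0,0,0,0,-1])

```text
time_s: 11.28
tool_pos: [0.5836, -0.2328, 0.0914]
tcp_rot: [-0.5, -0.5, 0.5, -0.5]
ft_force: [-3.7, 0.9, 6.8]
gripper_width: 0.006
```

Request:
jog_arm(targets=[0.1,0,0,0,0,0,-1,0.2,0,0,0,0,0,-1,0.3,0,0,0,0,0,-1,0.3,0,0,0,0,0,-1,0.3,0,0,0,0,0,-1])

```text
time_s: 11.7
tool_pos: [0.5837, -0.2329, 0.0911]
tcp_rot: [-0.5, -0.5, 0.5, -0.5]
ft_force: [-9.5, 3.3, 20.9]
gripper_width: 0.005
```

The position stays at z = 0.091 while the force rises to 21 N, so the button is on its stop. I release it.

Request:
jog_arm(targets=[-0.5,0,0,0,0,0,-1,-1.2,0,0,0,0,0,-1,-3,0,0,0,0,0,-1,-6,0,0,0,0,0,-1,-9,0,0,0,0,0,-1])

```text
time_s: 12.12
tool_pos: [0.5826, -0.2324, 0.1767]
tcp_rot: [0.5, 0.501, -0.501, 0.499]
ft_force: [0.9, -1.0, 0.3]
gripper_width: 0.005
```

Request:
jog_arm(targets=[-1,-1.5,3,0,0,0,-1,-2,-3,6,0,0,0,-1,-2,-4,9,0,0,0,-1,-2,-4,12,0,0,0,-1,-2,-4,12,0,0,0,-1])

```text
time_s: 12.53
tool_pos: [0.5431, -0.3579, 0.1981]
tcp_rot: [-0.501, -0.498, 0.502, -0.5]
ft_force: [0.1, -0.2, 1.0]
gripper_width: 0.004
```

```bash
python3 ang.py s7 t7;  python3 plan.py .582 -.232 .2 0; python3 tab.py t7 26 s7 26; python3 - <<'E'
from fit import *
for n,f0,f1 in(('top','top0','t7'),('side','side0','s7')):
    a=dict(np.load(f'pics/{f0}.npz'));b=dict(np.load(f'pics/{f1}.npz'))
    for xy in ([(487,240),(484,240),(490,242)] if n=='top' else [(406,344),(408,346)]): print(n,xy,a['z_map'][xy[1],xy[0]],b['z_map'][xy[1],xy[0]])
E
```

```text
t 12.63 pos [ 0.5432 -0.3537  0.1972] yaw -0.2 F [-0.4  0.9 -0.1] qpos [-0.62  0.26  1.73  0.    1.15 -0.61] w 0.01
shift cm [ -0.28   3.84 -12.19] rot [-0.003 -0.001  0.   ] per-20rows mm 6.4
t7 fit dxy mm, ang [ 1.35 -0.17 26.06] cost 0.234 | depth pos ang 27.6 pca 27.0 143
s7 fit dxy mm, ang [-3.35 -1.53 30.19] cost 0.232 | depth pos ang 28.3 pca 25.4 142
top (487, 240) 0.8978965 0.89878833
top (484, 240) 0.89576095 0.89570343
top (490, 242) 0.89909923 0.8922695
side (406, 344) 0.68687534 0.44380102
side (408, 346) 0.68617874 0.44341755
```

View pics/s7.png

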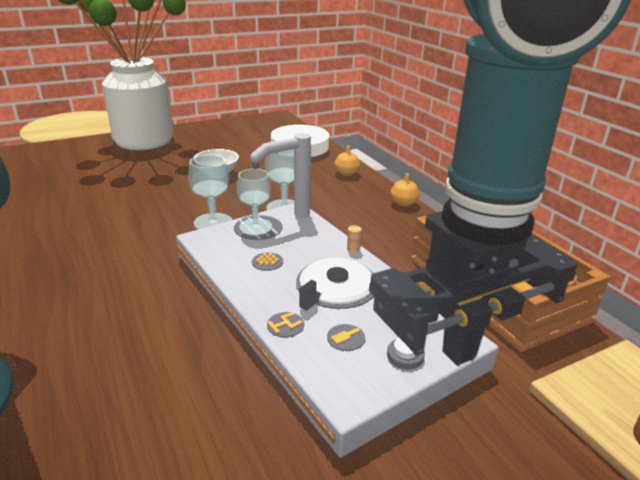

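View pics/t7c.png

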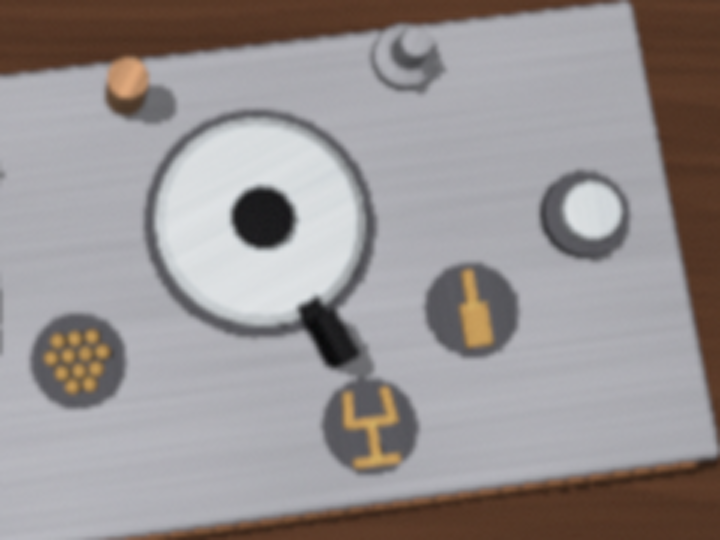

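The button is back up, since its depth matches the start. One more angle check, using the low arm at the tab root, where parallax is small.

```bash
python3 - <<'E'
from h import *
c=dict(np.load('pics/t7.npz')); S=14; H=np.array([.5801,-.0466]); x0,y0=355,225
im=cv2.resize(c['color'][y0:y0+55,x0:x0+40,::-1],None,fx=S,fy=S,interpolation=cv2.INTER_CUBIC)
im=np.clip(im.astype(float)*1.1+20,0,255).astype(np.uint8)
P=lambda X:np.round(((np.array(proj(c,X))-[x0,y0]+.5)*S-.5)*16).astype(int)
for a,col in((26.7,(0,0,255)),(28.7,(255,0,0))):
    r=np.radians(a);u=np.array([-np.cos(r),-np.sin(r)]);t=np.array([np.sin(r),-np.cos(r)])
    for z,w,l0,l1 in((.063,.007,.03,.07),(.092,.006,.063,.093)):
        q=[np.r_[H+u*l+t*s,z] for l,s in((l0,-w),(l1,-w),(l1,w),(l0,w))]
        cv2.polylines(im,[np.array([P(X) for X in q],np.int32)],True,col,1,cv2.LINE_AA,4)
for b in (0,):
    q=[np.r_[H+.018*np.array([np.cos(b),np.sin(b)]),.071] for b in np.linspace(0,6.28,50)]
    cv2.polylines(im,[np.array([P(X) for X in q],np.int32)],True,(0,160,0),1,cv2.LINE_AA,4)
cv2.imwrite('pics/o7.png',im[-600:])
# hub & disc centres from ellipse
g=cv2.cvtColor(c['color'],cv2.COLOR_RGB2GRAY)
from fit import cen
for th in(80,120,150): e=cen(c,(377,242),16,0,th); print('hub',np.round(e[0],2),np.round(p3(c,e[0],.0705),4))
for th in(190,200): e=cen(c,(377,242),45,th,255); print('disc',np.round(e[0],2),np.round(e[1],1),np.round(p3(c,e[0],.063),4))
E
```

```text
hub [377.26 242.15] [ 0.5801 -0.0468  0.0705]
hub [377.27 242.2 ] [ 0.58   -0.0468  0.0705]
hub [377.44 242.14] [ 0.5801 -0.047   0.0705]
disc [375.23 243.38] [65.  66.5] [ 0.5794 -0.0443  0.063 ]
disc [375.42 243.27] [63.7 65.4] [ 0.5796 -0.0446  0.063 ]
```

View pics/o7.png

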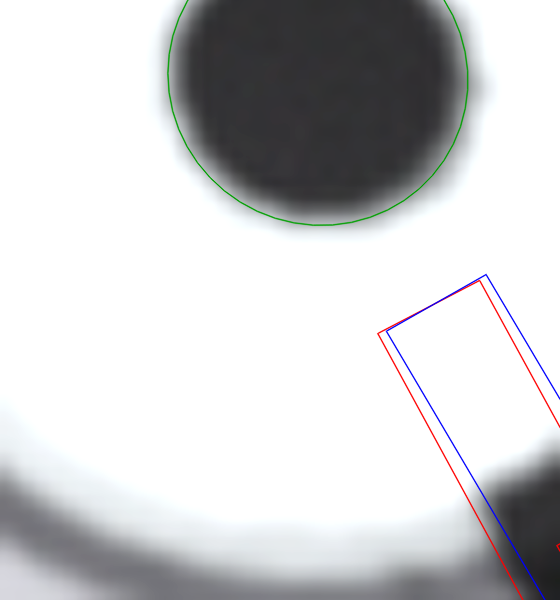

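```bash
python3 - <<'E'
from h import *
from scipy.optimize import least_squares
# plates-only fit of axis
D=[((.4644,-.1047),40),((.5287,-.1656),80),((.5031,.0571),-40)]
def f(p): return np.concatenate([[p[0]-.13*np.cos(p[2]+np.radians(a))-d[0],p[1]-.13*np.sin(p[2]+np.radians(a))-d[1]] for d,a in D])
r=least_squares(f,[.58,-.045,-.23]); print('plates only axis',r.x[:2],'glass dir',np.degrees(r.x[2])+40,np.round(r.fun*1e3,1))
c=dict(np.load('pics/t7.npz')); S=14; x0,y0=372,257
im=cv2.resize(c['color'][y0:y0+42,x0:x0+40,::-1],None,fx=S,fy=S,interpolation=cv2.INTER_CUBIC)
im=np.clip((im.astype(float)-15)*2.5+20,0,255).astype(np.uint8)
P=lambda X:np.round(((np.array(proj(c,X))-[x0,y0]+.5)*S-.5)*16).astype(int)
for a,col,H in((26.7,(0,0,255),np.array([.5801,-.0467])),(28.7,(255,0,0),np.array([.5801,-.0467]))):
    r=np.radians(a);u=np.array([-np.cos(r),-np.sin(r)]);t=np.array([np.sin(r),-np.cos(r)])
    for z,w,l0,l1 in((.063,.007,.05,.07),(.092,.006,.063,.093)):
        q=[np.r_[H+u*l+t*s,z] for l,s in((l0,-w),(l1,-w),(l1,w),(l0,w))]
        cv2.polylines(im,[np.array([P(X) for X in q],np.int32)],True,col,1,cv2.LINE_AA,4)
cv2.imwrite('pics/o8.png',im)
E
```

```text
plates only axis [ 0.58054554 -0.04674822] glass dir 26.55443345836078 [-0.1 -0.2  0.1 -0.4  0.   0.6]
```

View pics/o8.png

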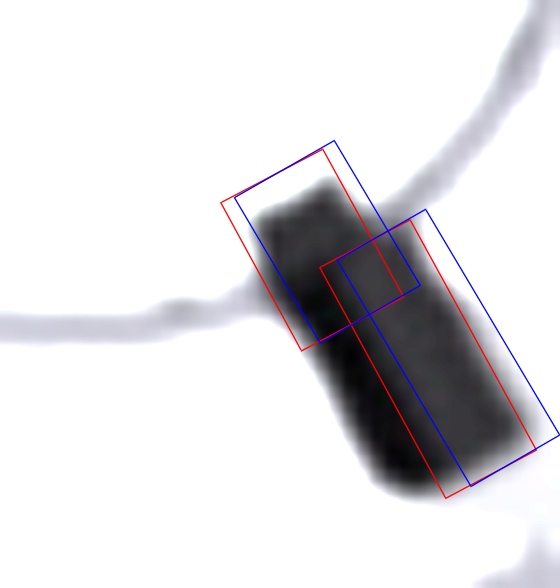

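```bash
python3 -c "
from bench import *
print(observe()['time_s'],observe()['ft_force']); print(sign_off())"
```

```text
12.6333 [-0.39458132  0.8741233  -0.08306677]
the job is handed in; nothing more can be done
None
```

I turned the dial to the wine-glass plate, which is its +40° position, by pushing the tab from its +y side with the shut fingers. Then I pressed the pour button down to its stop and let it come back up. The job was handed in at 12.6 s with the arm clear of everything.

- **Dial:** In the last top view the tab points at 26.7–27.5° and the plate centre lies at 26.6°, so it aims about 0–2 mm from the middle. One automatic fit on the side camera read 30°. Its match was poor and it disagreed with that camera's depth readings (25.4° and 28.3°) and with the top camera, so I did not use it.
- **Pour button:** Pressing stopped moving while the force rose to about 21 N, so the button was fully down. Afterwards two of the three top-camera depth samples matched the start within 1 mm. The third, nearer the button's edge, differed by 7 mm. The side camera could not check the button because the gripper was in the way.
- **Glass, cork and stopper:** The glass and cork stand where they were in the last side view, and the cork and stopper in the last top view.

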